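# Shim the rocking corner of an engine jig plate

### The arm

A 6-joint arm with a two-finger parallel gripper is mounted at the origin on the work surface. World frame = base frame: x ahead of the robot, y to its left, z up, the work surface at z = 0. Lengths are in m, angles in rad, forces in N, time in s.
With the tool pointing down it reaches from about 0.3 to 0.775 m from the base axis. Payload 14.6 kg.
Tool frame: the origin (TCP) lies on the mounting face of the last link; the fingertips stand 199 mm ahead of it and the grasp point (between the pads) lies r.pinch_z ahead of it (r.pinch_z is the distance from the TCP to the grasp point, in m); z points along the fingers, y is the direction in which the jaws open and shut (so a half turn about z gives the same grasp; the last joint's range is limited). The gripper opens to 94 mm and grips with 3 to 60 N. Pads are 16 mm wide; open, the fingers measure 119 mm over their backs; the gripper's body (75 mm by 177 mm) begins 78 mm behind the grasp point.
Start: joints at [-1.27, 0.3, 1.521, -0, 1.321, -0.067], TCP at [0.198, -0.513, 0.405] pointing down, gripper open.
Joint ranges: [-3.03, 3.03], [-0.79, 2.21], [0.23, 2.52], [-1.04, 4.18], [0, 3.07], [-2.55, 2.55]. Speed limits (rad/s): [2.22, 2.22, 2.57, 3.14, 3.14, 3.14].

### API

Orientations are given as a unit quaternion [w, x, y, z].
In Python, from rig import r, get_image, job gives the robot as it stands.
- The arm moves only by the shell command python3 -m jog 'ROWS' [OPENING] [FORCE]. ROWS is JSON, a list of rows, each an object of numbers: "tx", "ty", "tz": the shift along the tool's x, y, z in cm; "roll": the turn about the tool's z in rad. In form: [{"tx": .., "ty": .., "tz": .., "roll": ..}, ...]. A call has 1 to 20 rows; each row shifts and turns the commanded pose from where the row before left it, along the tool's axes as they then stand; what a row does not reach is not made up. A row lasts 1/10 s, in which the tool goes at most 50 mm and 8.59 degrees, less where a joint would pass 70% of its speed; a pose out of reach is approached as far as the arm can. A call with a gripper value outside its range is refused whole. OPENING is the closure, from 0 (fully open) to 1 (shut), set as the call begins (- or left out, the last holds). The fingers move at their own pace and stop on an object; FORCE is the grip in N (left out, the last holds). Time passes only in rows, so rows that do not move let the fingers close. It gives the time, the measured TCP pose, the force and the opening at its end, in the units of the state.
- r.get_state(): the state, without advancing time (a new reading comes with each control period).
- get_image(name): name is "scene" or "side" or "wrist"; returns a dict with "pixels" (480x640x3 uint8, red, green, blue), "camera_matrix" (3x3 intrinsics, pixels), "k1" (the pictures are not rectified: a ray, as slopes to the right and down, at radius r is drawn at 1 + k1 r^2 times it, then the intrinsics apply), "xyz" and "rotation" of the camera in the world; the wrist camera has in their place "mount" (4x4, takes a point from camera to tool coordinates, whose origin is the TCP and whose axes are the flange's). Camera axes: x right, y up, looking along -z (the intrinsics and any distortion apply to the point x, -y, -z); pixel columns grow to the right and rows downward; lengths in m; the calibration is good to about 2 mm. A picture is of the moment at which its call begins: read the wrist's pose just before it. There is no depth.
- job.close_job(): hands the job in, once; it reports no verdict.
The state is a dict: "time_s": time; "joints": joint angles; "joint_velocities": joint speeds; "joint_torque": joint torques, N m; "eef_pos": TCP position; "tcp_rot": TCP orientation; "ft_force": force on the tool from outside, world axes, zero at the start; "torque": the same for the moment, N m; "gripper_width": opening from 0.0 (shut) to 1.0 (fully open).
Only numpy, scipy, OpenCV 4.12 (cv2) and the standard library are available. Lean on these libraries where they do the work, as an engineer would, in place of code of your own. Each camera call takes 0.05 s, during which the arm holds its last target. There are 200 camera calls.

### The job

The engine jig plate rocks because one of its four rubber feet has gone soft. With closed fingers, press down on the plate's corners until you find the one that gives way, then press the raised shim tab beside that corner flat onto its ledge. Leave the other three shim tabs raised, do not shift or lift the plate, and do not disturb the things lying around.

Things in the scene. Friction and masses are not known exactly. Their poses are not given: they have to be found in the camera images.
- bed: dark steel bed fixed to the bench, 200 x 280 x 10 mm (x by y by z); origin at the centre of its underside, on the bench; x away from the robot at yaw 0, y to the robot's left, yaw within 0.3 rad. It carries four dome-topped black rubber feet (24 mm wide, 36 mm high, all alike) and four hinged steel shims.
- plate: loose aluminium jig plate, 160 x 160 x 12 mm, 3 kg, lying on the four feet, centred on the bed with the bed's yaw; origin at the centre of its underside, which is 46 mm above the bench (top 58 mm). A small engine is bolted to its middle: within 30 mm of the middle along x and 62 mm along y, its top 96 mm above the bench.
- corner_near_left (a point): place to press the plate's near left corner (near = robot's side, left = +y): centre of a thin 22 mm steel disc on its top face, straight above the foot, 58 mm from the plate's middle along x and 47 mm along y. Over a firm foot it gives under 1 mm at 20 N; over the soft one it starts to give at about 2.5 N, stops 4 mm down at about 5.5 N, and springs back
- corner_near_right (a point): place to press the plate's near right corner (near = robot's side, left = +y): centre of a thin 22 mm steel disc on its top face, straight above the foot, 58 mm from the plate's middle along x and 47 mm along y. Over a firm foot it gives under 1 mm at 20 N; over the soft one it starts to give at about 2.5 N, stops 4 mm down at about 5.5 N, and springs back
- corner_far_left (a point): place to press the plate's far left corner (near = robot's side, left = +y): centre of a thin 22 mm steel disc on its top face, straight above the foot, 58 mm from the plate's middle along x and 47 mm along y. Over a firm foot it gives under 1 mm at 20 N; over the soft one it starts to give at about 2.5 N, stops 4 mm down at about 5.5 N, and springs back
- corner_far_right (a point): place to press the plate's far right corner (near = robot's side, left = +y): centre of a thin 22 mm steel disc on its top face, straight above the foot, 58 mm from the plate's middle along x and 47 mm along y. Over a firm foot it gives under 1 mm at 20 N; over the soft one it starts to give at about 2.5 N, stops 4 mm down at about 5.5 N, and springs back
- shim_near_left (a joint): hinge angle of the near left corner's shim, rad: 0 to 0.12 at the start (free end of the tab raised about 40 degrees), 0.70 when pressed flat on its ledge; friction holds it where it is left. The hinge lies along the bed's x, 77 mm from the bed's middle in y, 22 mm above the bench; flat, the tab's upper face is 24 mm above the bench
- tab_near_left (a point): point on the upper face of the near left shim's tab, on its middle line 30 mm from the hinge. The tab, a steel strip 24 mm wide, 52 mm long, 4 mm thick, sticks out from under the plate's left edge along the bed's +y, in line (in x) with the corner's disc. Pressed straight down here with 3 to 8 N it folds flat and its cam swings up under the plate
- shim_near_right (a joint): hinge angle of the near right corner's shim, rad: 0 to 0.12 at the start (free end of the tab raised about 40 degrees), 0.70 when pressed flat on its ledge; friction holds it where it is left. The hinge lies along the bed's x, 77 mm from the bed's middle in y, 22 mm above the bench; flat, the tab's upper face is 24 mm above the bench
- tab_near_right (a point): point on the upper face of the near right shim's tab, on its middle line 30 mm from the hinge. The tab, a steel strip 24 mm wide, 52 mm long, 4 mm thick, sticks out from under the plate's right edge along the bed's -y, in line (in x) with the corner's disc. Pressed straight down here with 3 to 8 N it folds flat and its cam swings up under the plate
- shim_far_left (a joint): hinge angle of the far left corner's shim, rad: 0 to 0.12 at the start (free end of the tab raised about 40 degrees), 0.70 when pressed flat on its ledge; friction holds it where it is left. The hinge lies along the bed's x, 77 mm from the bed's middle in y, 22 mm above the bench; flat, the tab's upper face is 24 mm above the bench
- tab_far_left (a point): point on the upper face of the far left shim's tab, on its middle line 30 mm from the hinge. The tab, a steel strip 24 mm wide, 52 mm long, 4 mm thick, sticks out from under the plate's left edge along the bed's +y, in line (in x) with the corner's disc. Pressed straight down here with 3 to 8 N it folds flat and its cam swings up under the plate
- shim_far_right (a joint): hinge angle of the far right corner's shim, rad: 0 to 0.12 at the start (free end of the tab raised about 40 degrees), 0.70 when pressed flat on its ledge; friction holds it where it is left. The hinge lies along the bed's x, 77 mm from the bed's middle in y, 22 mm above the bench; flat, the tab's upper face is 24 mm above the bench
- tab_far_right (a point): point on the upper face of the far right shim's tab, on its middle line 30 mm from the hinge. The tab, a steel strip 24 mm wide, 52 mm long, 4 mm thick, sticks out from under the plate's right edge along the bed's -y, in line (in x) with the corner's disc. Pressed straight down here with 3 to 8 N it folds flat and its cam swings up under the plate
- socket_mid (a point): bystander: steel socket standing upright, 28 mm wide, 42 mm high; its centre
- driver_grip (a point): bystander: screwdriver lying on the bench; middle of its handle
- jar_mid (a point): bystander: amber glass jar with a steel cap, 52 mm wide, 70 mm high; its centre
There are look-alikes about, which are no part of the job. There is more than one size of the plate; the job needs the largest.

How it is judged:
By the outcome, as a careful person would: the job done as asked, in the order asked, and still so for the second after the job is handed in, with the robot touching nothing.
It also fails if it takes over 54 s, if anything falls off the work surface, if the arm or the gripper's body presses on something with over 40 N, if the wrist force passes 120 N, or if a joint passes its speed limit or range.

## Working session

There is one attempt and no reset: what is moved stays moved. The work goes in short steps, Python scripts to look and compute and a shell command to move; the robot and the scene stay as the last step left them, time stands still between calls to the robot, and variables do not carry over. Pictures are saved under pics/ and viewed, about 8 in all and at most 12, crops included, and the job is handed in when it is done.

```bash
mkdir -p pics; ls; python3 - <<'E'
from rig import r,get_image
import cv2
for n in("scene","side"):
    d=get_image(n);cv2.imwrite(f"pics/{n}0.png",d["pixels"][:,:,::-1])
    print(n,d["camera_matrix"],d["k1"],d["xyz"],d["rotation"])
s=r.get_state();print(s,r.pinch_z)
E
```

```text
pics
scene [[485.17785438   0.         311.86694785]
 [  0.         485.17785438 242.24718653]
 [  0.           0.           1.        ]] -0.047967674034174616 [1.2475371  0.41602216 0.79536413] [0.46164623 0.19162897 0.34444913 0.79467974]
side [[481.67396998   0.         321.8811945 ]
 [  0.         481.67396998 237.61442441]
 [  0.           0.           1.        ]] -0.014866042030663567 [0.36867534 0.69492797 0.53752304] [-0.16533518 -0.09693255  0.45931756  0.86734984]
{'time_s': 0.1, 'joints': array([-1.26962323e+00,  3.00439528e-01,  1.52149455e+00,  3.62397705e-06,
        1.32070259e+00, -6.66123997e-02]), 'joint_velocities': array([ 0.00265695, -0.00124771, -0.00162635, -0.00035081,  0.00042071,
        0.00067819]), 'joint_torque': array([ 1.17676507e-03, -5.32645547e+01, -3.53283548e+01,  7.09357113e-02,
        2.34822108e-02, -3.42755345e-05]), 'eef_pos': array([ 0.1977378 , -0.51320403,  0.40414014]), 'tcp_rot': array([-5.18629315e-04,  9.83139272e-01,  1.82857595e-01, -5.93379213e-05]), 'ft_force': array([0.23884208, 0.63289261, 0.53449901]), 'torque': array([-0.00886427, -0.02125785, -0.00114067]), 'gripper_width': 1.0002758805728167} 0.1804
```

View pics/scene0.png

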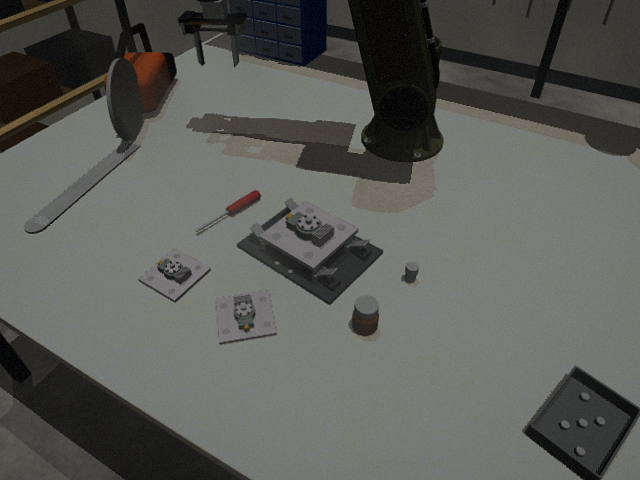

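View pics/side0.png

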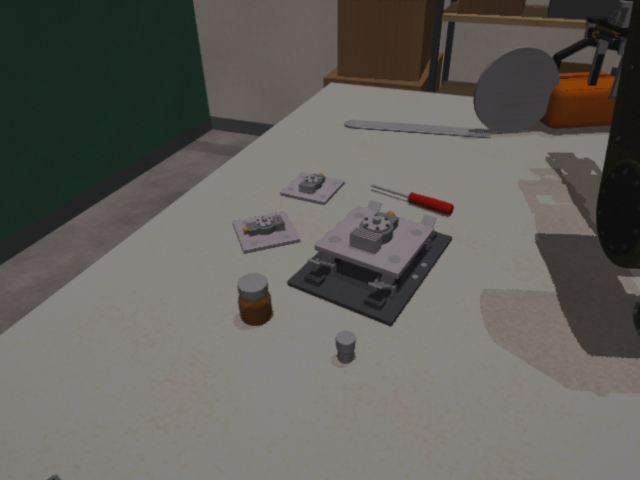

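Scene: the raised plate on the dark bed is at (310,235). The two look-alikes at (174,273) and (245,315) are smaller and lie flat on the bench with no bed, so the one on the bed is the job. I'll confirm this in an enlarged crop.

```bash
python3 - <<'E'
import cv2,numpy as np
a=cv2.imread("pics/scene0.png")[185:310,225:395];b=cv2.imread("pics/side0.png")[190:325,285:460]
f=lambda im:cv2.convertScaleAbs(cv2.resize(im,(400*2,300*2),interpolation=cv2.INTER_CUBIC),alpha=1.5)
cv2.imwrite("pics/c1.png",cv2.convertScaleAbs(cv2.resize(a,None,fx=4.5,fy=4.5,interpolation=cv2.INTER_CUBIC),alpha=1.5))
cv2.imwrite("pics/c2.png",cv2.convertScaleAbs(cv2.resize(b,None,fx=4.4,fy=4.4,interpolation=cv2.INTER_CUBIC),alpha=1.5))
E
```

```text
(no output)
```

View pics/c1.png

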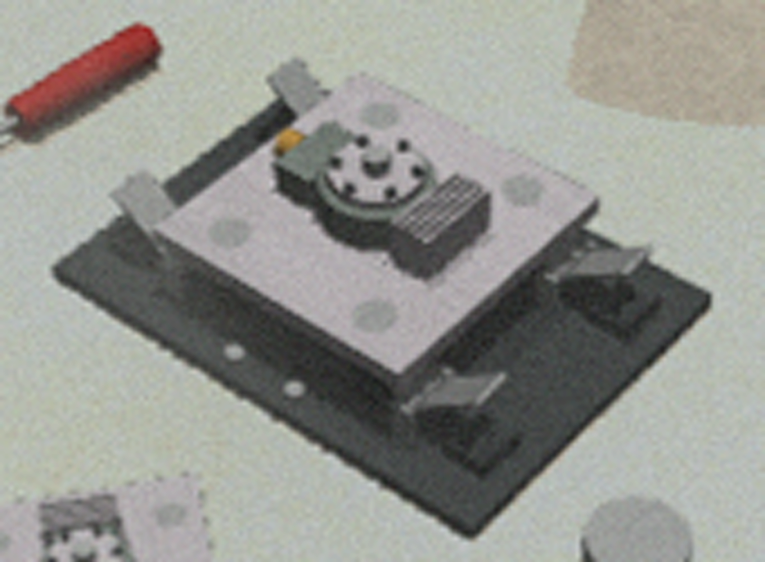

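View pics/c2.png

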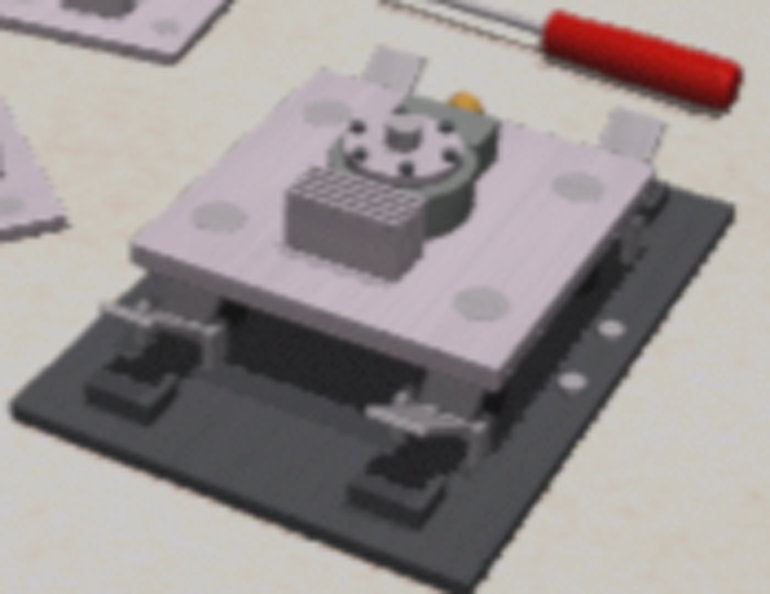

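The crop confirms it: the big plate on four feet, with an engine, four corner discs and four raised tabs. Next I fit the bed's pose from both views.

```bash
cat >h.py <<'E'
import numpy as np, cv2
from scipy.spatial.transform import Rotation as R
from scipy.optimize import least_squares
CAM={"scene":(485.178,311.867,242.247,-0.047968,[1.2475371,0.41602216,0.79536413],[0.46164623,0.19162897,0.34444913,0.79467974]),
"side":(481.674,321.881,237.614,-0.014866,[0.36867534,0.69492797,0.53752304],[-0.16533518,-0.09693255,0.45931756,0.86734984])}
def proj(n,P):
    f,cx,cy,k,t,q=CAM[n]; p=R.from_quat(q,scalar_first=True).inv().apply(np.atleast_2d(P)-t)
    u=np.c_[p[:,0]/-p[:,2],-p[:,1]/-p[:,2]]; u=u*(1+k*(u**2).sum(1,keepdims=True))
    return u*f+[cx,cy]
def bed(p,L):
    L=np.atleast_2d(L);c,s=np.cos(p[2]),np.sin(p[2])
    return np.c_[p[0]+c*L[:,0]-s*L[:,1],p[1]+s*L[:,0]+c*L[:,1],L[:,2]]
E
python3 - <<'E'
from h import *
D=lambda a,b,z=.0585:[a*.058,b*.047,z]
P=lambda a,b:[a*.08,b*.08,.058]
B=lambda a,b:[a*.1,b*.14,.01]
sc=[((524,190),D(-1,1)),((381,115),D(-1,-1)),((375,315),D(1,1)),((230,233),D(1,-1)),((598,203),P(-1,1)),((400,375),P(1,1)),((157,228),P(1,-1)),((360,75),P(-1,-1)),((711,293),B(-1,1)),((473,533),B(1,1)),((55,268),B(1,-1))]
si=[((578,187),D(-1,-1)),((481,304),D(-1,1)),((218,217),D(1,1)),((325,112),D(1,-1)),((497,368),P(-1,1)),((133,244),P(1,1)),((655,172),P(-1,-1)),((15,405),B(1,1)),((733,206),B(-1,-1))]
S=[("scene",np.array([a for a,_ in sc])/4.5+[225,185],np.array([b for _,b in sc])),("side",np.array([a for a,_ in si])/4.4+[285,190],np.array([b for _,b in si]))]
for sel in (S,S[:1],S[1:]):
    f=lambda p:np.concatenate([(proj(n,bed(p,L))-u).ravel() for n,u,L in sel])
    o=least_squares(f,[.5,0,0.],loss="soft_l1");print(o.x,np.round(f(o.x).reshape(-1,2),1).tolist())
    p=o.x if sel is S else p
# bystanders: point on plane z
for n,uv,z,nm in [("scene",(411,272),.021,"socket"),("side",(345,347),.021,"socket"),("scene",(244,203),.012,"grip"),("side",(430,203),.012,"grip"),("scene",(366,316),.035,"jar"),("side",(255,300),.035,"jar")]:
    o=least_squares(lambda q:(proj(n,[q[0],q[1],z])-uv).ravel(),[.5,0]);print(nm,n,o.x)
for nm,a,b in [("NL",-1,1),("NR",-1,-1),("FL",1,1),("FR",1,-1)]:
    print(nm,"disc",bed(p,D(a,b)).round(4),"tab",bed(p,[a*.058,b*(.077+.024),.045]).round(4))
E
```

```text
[ 0.5558402  -0.00139647 -0.16791802] [[0.2, 0.2], [0.3, 0.3], [0.6, 0.6], [0.6, 0.1], [1.3, -1.5], [0.5, 0.3], [-0.7, 0.3], [0.3, -0.7], [1.3, 0.4], [0.7, -0.2], [-0.5, 0.0], [-0.1, -0.8], [0.1, -0.7], [-0.2, -0.6], [0.5, -0.6], [0.4, -0.2], [-1.4, -0.9], [0.6, -2.4], [-2.2, -1.0], [0.9, -1.0]]
[ 0.55605961 -0.00233261 -0.17041407] [[-0.2, 0.2], [-0.0, 0.2], [0.1, 0.5], [0.2, -0.1], [0.9, -1.5], [-0.1, 0.2], [-1.1, 0.1], [0.0, -0.8], [0.9, 0.5], [0.0, -0.3], [-0.8, -0.2]]
[ 0.55527343  0.00074469 -0.16386484] [[-0.1, -0.3], [0.2, 0.1], [-0.3, 0.2], [0.2, -0.0], [0.7, 0.6], [-1.5, -0.1], [0.6, -1.9], [-2.3, 0.0], [0.8, -0.6]]
socket scene [0.52413799 0.23459428]
socket side [0.5278092 0.2367869]
grip scene [ 0.49838127 -0.230679  ]
grip side [ 0.50034938 -0.23101995]
jar scene [0.69047357 0.20480178]
jar side [0.68870266 0.20732385]
NL disc [[0.5065 0.0546 0.0585]] tab [[0.5155 0.1079 0.045 ]]
NR disc [[ 0.4908 -0.038   0.0585]] tab [[ 0.4818 -0.0913  0.045 ]]
FL disc [[0.6209 0.0352 0.0585]] tab [[0.6299 0.0885 0.045 ]]
FR disc [[ 0.6052 -0.0574  0.0585]] tab [[ 0.5961 -0.1107  0.045 ]]
```

```bash
python3 -m jog '[{"roll":-0.148},{"roll":-0.148},{"roll":-0.148},{"roll":-0.148},{"roll":-0.148},{"roll":-0.148},{"roll":-0.147},{"tx":3.98,"ty":1.61},{"tx":3.98,"ty":1.61},{"tx":3.98,"ty":1.61},{"tx":3.98,"ty":1.61},{"tx":3.98,"ty":1.61},{"tx":3.98,"ty":1.61},{"tx":3.98,"ty":1.61},{"tx":3.98,"ty":1.61},{"tx":3.98,"ty":1.61},{"tx":3.98,"ty":1.61},{"tx":3.98,"ty":1.61},{"tx":3.98,"ty":1.61},{"tx":3.98,"ty":1.61}]' 1 20; cat >st.py <<'E'
from h import *
from rig import r
s=r.get_state();m=R.from_quat(s["tcp_rot"],scalar_first=True).as_matrix();e=s["eef_pos"]
p=[.5558,-.0014,-.168]
c,n=np.cos(p[2]),np.sin(p[2]);d=e[:2]-p[:2]
print("t",s["time_s"],"bed xy mm",np.round([(c*d[0]+n*d[1])*1e3,(-n*d[0]+c*d[1])*1e3],1),"tip z mm",round(e[2]*1e3-199,1),"tool y yaw",round(np.arctan2(m[1,1],m[0,1]),3),"tilt",m[:2,2].round(4),"F",s["ft_force"].round(2),"w",round(s["gripper_width"],3),s["joints"].round(2))
E
python3 st.py
```

```text
t 0.1 bed xy mm [-267.4 -564.5] tip z mm 205.1 tool y yaw -1.203 tilt [-0.0003  0.001 ] F [0.24 0.63 0.53] w 1.0 [-1.27  0.3   1.52  0.    1.32 -0.07]invalid input at $[0]: expected keys tx, ty, tz, roll
```

```bash
python3 -m jog '[{"tx":0,"ty":0,"tz":0,"roll":-0.148},{"tx":0,"ty":0,"tz":0,"roll":-0.148},{"tx":0,"ty":0,"tz":0,"roll":-0.148},{"tx":0,"ty":0,"tz":0,"roll":-0.148},{"tx":0,"ty":0,"tz":0,"roll":-0.148},{"tx":0,"ty":0,"tz":0,"roll":-0.148},{"tx":0,"ty":0,"tz":0,"roll":-0.147},{"tx":3.98,"ty":1.61,"tz":0,"roll":0},{"tx":3.98,"ty":1.61,"tz":0,"roll":0},{"tx":3.98,"ty":1.61,"tz":0,"roll":0},{"tx":3.98,"ty":1.61,"tz":0,"roll":0},{"tx":3.98,"ty":1.61,"tz":0,"roll":0},{"tx":3.98,"ty":1.61,"tz":0,"roll":0},{"tx":3.98,"ty":1.61,"tz":0,"roll":0},{"tx":3.98,"ty":1.61,"tz":0,"roll":0},{"tx":3.98,"ty":1.61,"tz":0,"roll":0},{"tx":3.98,"ty":1.61,"tz":0,"roll":0},{"tx":3.98,"ty":1.61,"tz":0,"roll":0},{"tx":3.98,"ty":1.61,"tz":0,"roll":0},{"tx":3.98,"ty":1.61,"tz":0,"roll":0}]' 1 20; 
python3 st.py
```

```text
time_s: 2.1
eef_pos: [0.4912, -0.0363, 0.4045]
tcp_rot: [-0.0, 0.764, 0.645, -0.0]
ft_force: [1.2, -1.0, -0.5]
gripper_width: 0.0
t 2.1 bed xy mm [-57.8 -45.2] tip z mm 205.5 tool y yaw -0.168 tilt [-0.0002 -0.    ] F [ 1.21 -1.01 -0.49] w 0.0 [-0.15  0.17  1.68 -0.    1.29  0.02]
```

```bash
python3 -m jog '[{"tx":-0.18,"ty":0,"tz":4.5,"roll":0},{"tx":0,"ty":0,"tz":4.5,"roll":0},{"tx":0,"ty":0,"tz":3.5,"roll":0},{"tx":0,"ty":0,"tz":1.0,"roll":0},{"tx":0,"ty":0,"tz":0.5,"roll":0},{"tx":0,"ty":0,"tz":0,"roll":0},{"tx":0,"ty":0,"tz":0,"roll":0}]'; python3 st.py; python3 - <<'E'
from rig import get_image
import cv2,numpy as np
im=[cv2.convertScaleAbs(get_image(n)["pixels"][a:a+150,b:b+200,::-1],alpha=1.5) for n,a,b in(("scene",170,210),("side",150,280))]
cv2.imwrite("pics/c3.png",cv2.resize(np.hstack(im),None,fx=2,fy=2))
E
```

```text
time_s: 2.8
eef_pos: [0.4907, -0.04, 0.2662]
tcp_rot: [0.001, 0.764, 0.645, 0.001]
ft_force: [0.4, 0.5, -0.2]
gripper_width: 0.006
t 2.8 bed xy mm [-57.7 -48.9] tip z mm 67.2 tool y yaw -0.168 tilt [ 0.0024 -0.0004] F [ 0.42  0.47 -0.21] w 0.006 [-0.16  0.34  1.82  0.    0.98  0.01]
```

View pics/c3.png

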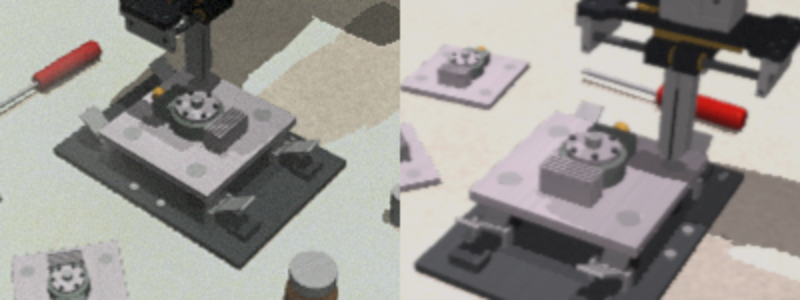

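Finger stands above the near-right disc (scene crop 205,90; side crop 675,165). Pressing down in steps.

```bash
J="python3 -m jog"; python3 st.py; $J '[{"tx":0,"ty":0,"tz":0.3,"roll":0},{"tx":0,"ty":0,"tz":0.1,"roll":0},{"tx":0,"ty":0,"tz":0,"roll":0}]'>/dev/null; python3 st.py; $J '[{"tx":0,"ty":0,"tz":0.1,"roll":0},{"tx":0,"ty":0,"tz":0,"roll":0}]'>/dev/null; python3 st.py;  $J '[{"tx":0,"ty":0,"tz":0.1,"roll":0},{"tx":0,"ty":0,"tz":0,"roll":0}]'>/dev/null; python3 st.py; $J '[{"tx":0,"ty":0,"tz":0.1,"roll":0},{"tx":0,"ty":0,"tz":0,"roll":0}]'>/dev/null; python3 st.py
```

```text
t 2.9 bed xy mm [-57.9 -48.9] tip z mm 67.0 tool y yaw -0.168 tilt [ 0.0022 -0.0003] F [ 0.17 -0.85  0.2 ] w 0.006 [-0.16  0.34  1.82  0.    0.98  0.01]
t 3.2 bed xy mm [-58.1 -48.9] tip z mm 61.6 tool y yaw -0.168 tilt [-0.0001  0.    ] F [-0.55  0.68  0.28] w 0.003 [-0.16  0.35  1.82 -0.    0.97  0.01]
t 3.4 bed xy mm [-58.1 -48.9] tip z mm 60.5 tool y yaw -0.168 tilt [-0.0002  0.0001] F [ 0.03  0.1  -0.47] w 0.004 [-0.16  0.35  1.83  0.    0.97  0.01]
t 3.6 bed xy mm [-58.1 -48.9] tip z mm 59.5 tool y yaw -0.168 tilt [-0.0002  0.    ] F [ 0.13 -0.28  0.23] w 0.004 [-0.16  0.35  1.83 -0.    0.96  0.01]
t 3.8 bed xy mm [-58.2 -48.9] tip z mm 58.5 tool y yaw -0.168 tilt [-0.0002  0.    ] F [-0.1   0.8  -0.54] w 0.006 [-0.16  0.35  1.83 -0.    0.96  0.01]
```

```bash
J="python3 -m jog"; $J '[{"tx":0,"ty":0,"tz":0.05,"roll":0},{"tx":0,"ty":0,"tz":0,"roll":0},{"tx":0,"ty":0,"tz":0,"roll":0}]'>/dev/null; python3 st.py; $J '[{"tx":0,"ty":0,"tz":0.05,"roll":0},{"tx":0,"ty":0,"tz":0,"roll":0},{"tx":0,"ty":0,"tz":0,"roll":0}]'>/dev/null; python3 st.py;  $J '[{"tx":0,"ty":0,"tz":0.05,"roll":0},{"tx":0,"ty":0,"tz":0,"roll":0},{"tx":0,"ty":0,"tz":0,"roll":0}]'>/dev/null; python3 st.py
```

```text
t 4.1 bed xy mm [-58.1 -48.9] tip z mm 58.2 tool y yaw -0.168 tilt [-0.  0.] F [-0.19  0.16 -0.21] w 0.008 [-0.16  0.36  1.83  0.    0.96  0.01]
t 4.4 bed xy mm [-58.1 -48.9] tip z mm 57.7 tool y yaw -0.168 tilt [ 0.0001 -0.    ] F [ 0.21 -0.38  1.75] w 0.002 [-0.16  0.36  1.83 -0.    0.96  0.01]
t 4.7 bed xy mm [-58.1 -48.9] tip z mm 57.2 tool y yaw -0.168 tilt [ 0.     -0.0001] F [-0.54 -1.12  3.22] w 0.007 [-0.16  0.36  1.83 -0.    0.96  0.01]
```

```bash
J="python3 -m jog"; for i in 1; do $J '[{"tx":0,"ty":0,"tz":0.05,"roll":0},{"tx":0,"ty":0,"tz":0,"roll":0},{"tx":0,"ty":0,"tz":0,"roll":0}]'>/dev/null; python3 st.py; done; $J '[{"tx":0,"ty":0,"tz":0.05,"roll":0},{"tx":0,"ty":0,"tz":0,"roll":0},{"tx":0,"ty":0,"tz":0,"roll":0}]'>/dev/null; python3 st.py
```

```text
t 5.0 bed xy mm [-58.1 -48.9] tip z mm 56.7 tool y yaw -0.168 tilt [-0.0001 -0.0001] F [-1.47 -0.99  2.86] w 0.003 [-0.16  0.36  1.83 -0.    0.96  0.01]
t 5.3 bed xy mm [-58.2 -48.9] tip z mm 56.1 tool y yaw -0.168 tilt [-0.0002 -0.0001] F [-2.22 -2.13  4.05] w 0.003 [-0.16  0.36  1.83 -0.    0.96  0.01]
```

```bash
J="python3 -m jog"; $J '[{"tx":0,"ty":0,"tz":0.05,"roll":0},{"tx":0,"ty":0,"tz":0.05,"roll":0},{"tx":0,"ty":0,"tz":0,"roll":0}]'>/dev/null; python3 st.py;$J '[{"tx":0,"ty":0,"tz":0.05,"roll":0},{"tx":0,"ty":0,"tz":0,"roll":0},{"tx":0,"ty":0,"tz":0,"roll":0}]'>/dev/null; python3 st.py
```

```text
t 5.6 bed xy mm [-58.2 -48.9] tip z mm 55.1 tool y yaw -0.168 tilt [-0.0002 -0.0001] F [-2.52 -3.01  4.88] w 0.008 [-0.16  0.36  1.83 -0.    0.95  0.01]
t 5.9 bed xy mm [-58.1 -48.9] tip z mm 54.7 tool y yaw -0.168 tilt [-0.0002 -0.0001] F [-3.17 -2.15  4.85] w 0.005 [-0.16  0.36  1.83 -0.    0.95  0.01]
```

Near-right gave 3.3 mm at 4.9 N, so it is the soft one. Lifting off and moving over its tab.

```bash
J="python3 -m jog"; $J '[{"tx":0,"ty":0,"tz":-0.5,"roll":0},{"tx":0,"ty":0,"tz":-1.7,"roll":0},{"tx":0,"ty":0,"tz":-2.0,"roll":0},{"tx":-1.3,"ty":0,"tz":0,"roll":0},{"tx":-2.7,"ty":0,"tz":0,"roll":0},{"tx":-1.3,"ty":0,"tz":0,"roll":0},{"tx":0,"ty":0,"tz":0,"roll":0},{"tx":0,"ty":0,"tz":0,"roll":0}]'>/dev/null; python3 st.py;python3 - <<'E'
from rig import get_image
import cv2,numpy as np
im=[cv2.convertScaleAbs(get_image(n)["pixels"][a:a+150,b:b+200,::-1],alpha=1.5) for n,a,b in(("scene",170,210),("side",150,280))]
cv2.imwrite("pics/c4.png",cv2.resize(np.hstack(im),None,fx=2,fy=2))
E
```

```text
t 6.7 bed xy mm [ -58.2 -101.9] tip z mm 96.2 tool y yaw -0.169 tilt [-0.0006  0.0004] F [ 0.67 -0.52  0.68] w 0.006 [-0.26  0.29  1.8   0.    1.04 -0.09]
```

View pics/c4.png

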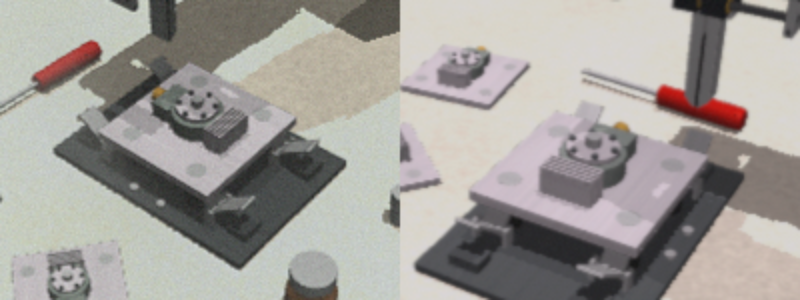

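Finger is above the near-right tab (scene crop 160,65), and the plate has sprung back. Pressing the tab down.

```bash
J="python3 -m jog"; $J '[{"tx":0,"ty":0,"tz":2.0,"roll":0},{"tx":0,"ty":0,"tz":1.6,"roll":0},{"tx":0,"ty":0,"tz":0,"roll":0},{"tx":0,"ty":0,"tz":0.4,"roll":0},{"tx":0,"ty":0,"tz":0.4,"roll":0},{"tx":0,"ty":0,"tz":0,"roll":0}]'>/dev/null; python3 st.py; $J '[{"tx":0,"ty":0,"tz":0.3,"roll":0},{"tx":0,"ty":0,"tz":0.3,"roll":0},{"tx":0,"ty":0,"tz":0.3,"roll":0},{"tx":0,"ty":0,"tz":0,"roll":0}]'>/dev/null; python3 st.py; $J '[{"tx":0,"ty":0,"tz":0.3,"roll":0},{"tx":0,"ty":0,"tz":0.3,"roll":0},{"tx":0,"ty":0,"tz":0,"roll":0}]'>/dev/null; python3 st.py
```

```text
t 7.4 bed xy mm [ -58.1 -101.7] tip z mm 52.7 tool y yaw -0.168 tilt [0.0001 0.    ] F [ 0.38 -0.38 -0.19] w 0.004 [-0.26  0.36  1.83  0.    0.95 -0.1 ]
t 7.8 bed xy mm [ -58.1 -101.9] tip z mm 43.5 tool y yaw -0.168 tilt [ 0.0002 -0.    ] F [0.61 0.17 2.64] w 0.001 [-0.26  0.38  1.84  0.    0.93 -0.1 ]
t 8.1 bed xy mm [ -58.2 -101.9] tip z mm 37.2 tool y yaw -0.168 tilt [-0.0004  0.0001] F [0.75 0.64 1.5 ] w 0.008 [-0.26  0.39  1.84  0.    0.91 -0.1 ]
```

```bash
J="python3 -m jog"; $J '[{"tx":0,"ty":0,"tz":0.3,"roll":0},{"tx":0,"ty":0,"tz":0.3,"roll":0},{"tx":0,"ty":0,"tz":0.2,"roll":0},{"tx":0,"ty":0,"tz":0,"roll":0}]'>/dev/null; python3 st.py; $J '[{"tx":0,"ty":0,"tz":0.2,"roll":0},{"tx":0,"ty":0,"tz":0.1,"roll":0},{"tx":0,"ty":0,"tz":0,"roll":0}]'>/dev/null; python3 st.py; $J '[{"tx":0,"ty":0,"tz":0.1,"roll":0},{"tx":0,"ty":0,"tz":0,"roll":0},{"tx":0,"ty":0,"tz":0,"roll":0}]'>/dev/null; python3 st.py
```

```text
t 8.5 bed xy mm [ -58.2 -101.9] tip z mm 29.3 tool y yaw -0.168 tilt [-0.0005  0.0001] F [ 0.18 -1.47  1.51] w 0.003 [-0.26  0.4   1.85  0.    0.89 -0.1 ]
t 8.8 bed xy mm [ -58.2 -101.9] tip z mm 26.5 tool y yaw -0.168 tilt [-0.0002  0.0001] F [-0.2  -0.71  2.24] w 0.004 [-0.26  0.41  1.85  0.    0.89 -0.1 ]
t 9.1 bed xy mm [ -58.2 -101.9] tip z mm 25.6 tool y yaw -0.168 tilt [-0.0002  0.0001] F [-0.02 -1.63  2.6 ] w 0.004 [-0.26  0.41  1.85  0.    0.89 -0.1 ]
```

```bash
J="python3 -m jog"; $J '[{"tx":0,"ty":0,"tz":0.1,"roll":0},{"tx":0,"ty":0,"tz":0,"roll":0},{"tx":0,"ty":0,"tz":0,"roll":0}]'>/dev/null; python3 st.py; $J '[{"tx":0,"ty":0,"tz":0.05,"roll":0},{"tx":0,"ty":0,"tz":0,"roll":0},{"tx":0,"ty":0,"tz":0,"roll":0}]'>/dev/null; python3 st.py; $J '[{"tx":0,"ty":0,"tz":0.05,"roll":0},{"tx":0,"ty":0,"tz":0,"roll":0},{"tx":0,"ty":0,"tz":0,"roll":0}]'>/dev/null; python3 st.py
```

```text
t 9.4 bed xy mm [ -58.2 -101.9] tip z mm 24.6 tool y yaw -0.168 tilt [-0.0001 -0.    ] F [-1.83 -3.19  3.55] w 0.003 [-0.26  0.41  1.85 -0.    0.88 -0.1 ]
t 9.7 bed xy mm [ -58.1 -101.9] tip z mm 24.3 tool y yaw -0.168 tilt [-0. -0.] F [-1.86 -3.21  7.47] w 0.005 [-0.26  0.41  1.85 -0.    0.88 -0.1 ]
t 10.0 bed xy mm [ -58.1 -101.9] tip z mm 24.2 tool y yaw -0.168 tilt [ 0.0002 -0.0001] F [-4.84 -2.34 13.33] w 0.008 [-0.26  0.41  1.85 -0.    0.88 -0.1 ]
```

The tab stopped hard at 24.2 mm. Lifting clear and checking.

```bash
J="python3 -m jog"; $J '[{"tx":0,"ty":0,"tz":-0.3,"roll":0},{"tx":0,"ty":0,"tz":-2.0,"roll":0},{"tx":0,"ty":0,"tz":-4,"roll":0},{"tx":0,"ty":0,"tz":-4,"roll":0},{"tx":0,"ty":0,"tz":-4,"roll":0},{"tx":0,"ty":0,"tz":-3,"roll":0},{"tx":-4,"ty":-2,"tz":0,"roll":0},{"tx":-4,"ty":-2,"tz":0,"roll":0},{"tx":-4,"ty":-2,"tz":0,"roll":0},{"tx":0,"ty":0,"tz":0,"roll":0},{"tx":0,"ty":0,"tz":0,"roll":0}]'>/dev/null; python3 st.py;python3 - <<'E'
from rig import get_image
import cv2,numpy as np
f={n:get_image(n)["pixels"][:,:,::-1] for n in("scene","side")}
for n in f: cv2.imwrite(f"pics/{n}9.png",f[n])
rows=[]
for k in("now","old"):
    im=[(f[n] if k=="now" else cv2.imread(f"pics/{n}0.png"))[a:a+150,b:b+200] for n,a,b in(("scene",180,220),("side",180,280))]
    rows.append(np.hstack(im))
cv2.imwrite("pics/c5.png",cv2.resize(cv2.convertScaleAbs(np.vstack(rows),alpha=1.5),None,fx=2,fy=2,interpolation=cv2.INTER_CUBIC))
E
```

```text
t 11.1 bed xy mm [-118.3 -222.2] tip z mm 196.5 tool y yaw -0.17 tilt [0.     0.0006] F [ 0.36  1.34 -0.03] w 0.005 [-0.54  0.08  1.8   0.    1.26 -0.37]
```

View pics/c5.png

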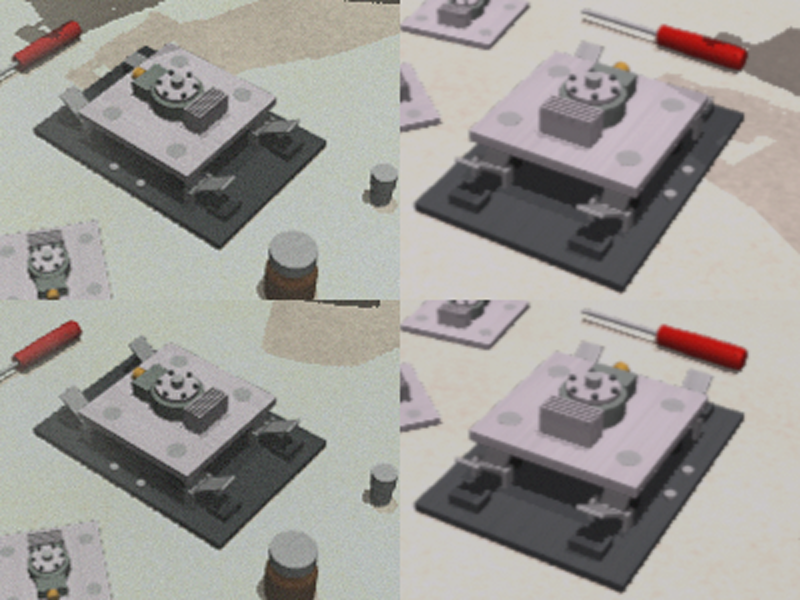

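The top row (now) against the bottom row (start) shows the near-right tab folded flat (side crop 705,95). The other three tabs are still raised, and the plate and bystanders haven't moved.

```bash
python3 -c "
from rig import job;job.close_job()"
```

```text
the job is handed in; nothing more can be done
```

I found the soft foot at the near-right corner and pressed that corner's shim tab flat; the job is handed in.

- **Corner test:** I pressed near-right first with closed fingers. It gave about 3.3 mm at 4.9 N, and the plate sprang back when I lifted off. I stopped there, so the other three corners were not pressed for comparison.
- **Shim:** The near-right tab folded down with about 1.5 to 3.5 N and stopped hard at 24.2 mm above the bench, against 24 mm when flat. The force rose to about 13 N against the ledge, above the stated 3 to 8 N for folding.
- **Final check:** The before and after pictures show that tab flat and the other three still raised. They also show no visible shift of the plate, screwdriver, socket or jar. The arm is clear, with about 0 N vertical force, at 11 s of the 54 s allowed.

I did not press the corner again after shimming. No check failed or disagreed.

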